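Unlock the reference-ball drawer by its two dials

ROBOT

A 6-joint arm with a two-finger parallel gripper is mounted at the origin on the work surface. World frame = base frame: x ahead of the robot, y to its left, z up, the work surface at z = 0. Lengths are in m, angles in rad, forces in N, time in s.
With the tool pointing down it reaches from about 0.35 to 0.775 m from the base axis. Payload 7.3 kg.
Tool frame: the origin (TCP) lies at the centre of the arm's flange, where the gripper is bolted on; the fingertips stand 178 mm ahead of it and the grasp point (between the pads) lies 159 mm ahead of it; z points along the fingers, y is the line along which they close (so a half turn about z gives the same grasp; the last joint's range is limited). The gripper opens to 92 mm and grips with 3 to 60 N. Pads are 19 mm wide; open, the fingers measure 130 mm over their backs; the gripper's body (75 mm by 190 mm) begins 47 mm behind the grasp point.
Start: joints at [1.185, 0.342, 1.524, -0, 1.275, -0.146], TCP at [0.125, 0.51, 0.405] pointing down, gripper open.
Joint ranges: [-2.53, 2.53], [-0.77, 2.02], [0.04, 2.7], [-1, 4.14], [0.28, 2.66], [-3.11, 3.11]. Speed limits (rad/s): [2.57, 2.57, 3.14, 3.14, 3.14, 3.14].

INTERFACE

Orientations are given as [roll, pitch, yaw] about the fixed x, y, z axes, in that order (R = Rz(yaw) Ry(pitch) Rx(roll)).
In Python, from cell import telemetry, vision, ticket gives the robot as it stands.
- The arm moves only by the shell command python3 -m crank 'ROWS' [FORCE]. ROWS is JSON, a list of rows, each a list of 5 numbers: the gripper command: -1 is shut, 1 is fully open, values between are in proportion, then the shift along the tool's x, y, z in mm, then the turn about the tool's z in rad. In form: [[fingers, dx, dy, dz, roll], ...]. A call has 1 to 12 rows; each row is the pose to reach, as a shift and turn from the pose commanded when the call began, along the tool's axes at that moment; what a row does not reach only later rows make up. A row lasts 1/12 s, in which the tool goes at most 41.7 mm and 7.16 degrees, less where a joint would pass 70% of its speed; a pose out of reach is approached as far as the arm can. A call with a gripper value outside its range is refused whole. The fingers move at their own pace and stop on an object; FORCE is the grip in N (left out, the last holds). Time passes only in rows, so rows that repeat a pose let the fingers close. It gives the time, the measured TCP pose, the force, the opening and the grip force at its end, in the units of the state.
- telemetry.observe(): the state, without advancing time (a new reading comes with each control period).
- vision.read_camera(name): name is "scene" or "top"; returns (picture, depth): 420x560x3 uint8, red, green, blue; 420x560 float32, m along the optical axis (not along the pixel's ray), 0 where there is no reading.
- vision.get_calibration(name): a dict with "camera_matrix" (3x3 intrinsics, pixels), "dist" ([k1, k2, p1, p2, k3] as OpenCV has them; the pictures are not rectified), "rvec" (rotation vector, rad) and "tvec" (3), from world to camera coordinates, as OpenCV has them. Camera axes: x right, y down, z forward; pixel columns grow to the right and rows downward; lengths in m; the calibration is good to about 2 mm. A picture is of the moment at which its call begins. get_calibration takes no time and is no camera call.
- ticket.hand_in(): hands the job in; it is judged then, once.
The state is a dict: "time": time; "qpos": joint angles; "qvel": joint speeds; "joint_efforts": joint torques, N m; "tool_pos": TCP position; "tool_rot": TCP orientation; "contact_force": force on the tool from outside, world axes, zero at the start; "torque": the same for the moment, N m; "opening": finger opening in m; "grip_force": force on a finger pad.
Only numpy, scipy, OpenCV 4.12 (cv2) and the standard library are available. Lean on these libraries where they do the work, as an engineer would, in place of code of your own. Each camera call takes 0.05 s, during which the arm holds its last target. There are 200 camera calls.

TASK

Open the locked reference-ball drawer: set the code by turning the left dial up (clockwise) to 2 and the right dial down (anticlockwise) to 3, feeling a little past each mark for the place where the catch drops in and holds the dial, then draw the drawer fully open by its upright tab and let go. The knobs have slipped a little on their spindles and the catches are delicate, so turn gently, stop as soon as a dial is held, and never force a dial or a blocked drawer; leave everything else where it is.

Things in the scene. Friction and masses are not known exactly. Their poses are not given: they have to be found in the camera images.
- cabinet: White cabinet fixed to the table, 160 (x) x 240 (y) x 60 mm high, x from -75 to +85 mm of its origin, which is mid-underside; +x points to its back, the drawer front (-x) faces the robot. Dials on top at x -15, y +82 (left) and -82 (right), each on a fixed 76 mm disc with six black marks 60 degrees apart. Numbers go CLOCKWISE from 0, the thick mark with a dot, on the back side (+x); 3 is longish.
- dial_left_grip (a point): On the left dial's axis (cabinet +y side), 87 mm above the table, mid-height to grip its black wing: 40 long x 11 thick, 69 to 97 mm above the table, on a round skirt 48 mm across whose top is 70 mm above the table. The frame turns with the dial: x runs along the wing to its pointer end (white line on wing and skirt).
- dial_right_grip (a point): The same point on the right dial (cabinet -y side); same sizes and frame.
- dial_left (a joint): Left pointer's angle: 0 at mark 0, grows clockwise from above, 1.047 rad a number (2 = 2.094). Drag 0.08 N m. Starts between 1.1 and 1.63 numbers. Past mark 2 a spring catch drops into the one notch and holds the dial (about 0.07 rad play either way): beyond is a hard stop. The knob has slipped, so this place is 0.14 to 0.5 rad past the mark, new each time, found by feel only.
- dial_right (a joint): The same for the right dial: its code is 3 = 3.142 rad. It starts between 3.38 and 3.91 numbers, so it turns down, anticlockwise, and its catch drops in 0.14 to 0.5 rad past the mark, that is at a lower angle. End stops of both dials: 0 and 5.9 rad.
- drawer (a joint): How far the drawer is open, m: 0 shut, 0.06 fully open (end stop). It slides straight out of the cabinet's front (cabinet -x) with a drag of about 2 N and stays where it is left. While either dial's catch is not in its notch the drawer is blocked after 2 mm.
- drawer_tab (a point): Middle of the drawer's pull, 74 mm above the table: an upright aluminium plate 40 wide (cabinet y) x 8 thick (cabinet x), from 37 to 91 mm above the table, 126 mm in front of the cabinet's origin when shut. A flat arm 30 mm wide, its top 43 mm above the table, joins it to the drawer front; the gap behind the plate is 40 mm. Frame x points to the cabinet's back.
- catch_left: Hidden inside: guide of the left dial's spring catch, a 6 mm pin that rides on a 40 mm notched wheel under the dial, drops 6 mm into the notch, and until then bars the drawer. Delicate: at most 12 N on it, that is about 0.2 N m of twist on the held dial, or 12 N of pull on the blocked drawer beyond its drag.
- catch_right: The same for the right dial's catch.
- ring_gauge: loose steel ring, 42 mm across, 14 mm high, lying on the cabinet's top near its back, between the dials; leave it
- ball_bin: loose teal bin 100 x 75 x 38 mm with steel balls, left of the cabinet; leave it
- screwdriver: loose screwdriver, lying right of the cabinet; leave it
- plug_gauge: loose steel plug gauge, 75 mm tall, standing to the right; leave it
- cleaner: loose white bottle, 150 mm tall, far left; leave it
- jar: loose glass jar, 70 mm tall, far right; leave it
- wrench: loose wrench lying left; leave it

How it is judged:
At the end, for the whole second after the job is handed in: The drawer stands open by more than 52 of its 60 mm, at rest, with the left dial still in its notch just past 2 and the right dial in its notch just past 3 (0.02 to 0.62 rad past those marks) (value of joint drawer above 0.052 m and velocity of joint drawer between -0.01 and 0.01 m/s and value of joint dial_left between 2.11 and 2.72 rad and value of joint dial_right between 2.52 and 3.12 rad); the robot touches nothing.
It fails at once if the left catch is loaded with more than 12 N (dial forced, or drawer pulled hard while blocked) (contact force between catch_left and anything else above 12 N).
It fails at once if the right catch is loaded with more than 12 N (dial forced, or drawer pulled hard while blocked) (contact force between catch_right and anything else above 12 N).
It fails at once if a bystander is moved more than 30 mm (distance of any of ring_gauge, ball_bin, screwdriver, plug_gauge, cleaner, jar, wrench from where it was at the start of the episode above 0.03 m).
It also fails if it takes over 72 s, if anything falls off the work surface, if the arm or the gripper's body presses on something with over 40 N, if the wrist force passes 120 N, or if a joint passes its speed limit or range.

## Working session

There is one attempt and no reset: what is moved stays moved. The work goes in short steps, Python scripts to look and compute and a shell command to move; the robot and the scene stay as the last step left them, time stands still between calls to the robot, and variables do not carry over. Pictures are saved under pics/ and viewed, at most 10 in all, crops included, and the job is handed in when it is done.

```bash
mkdir -p pics; ls
python3 - <<'E'
from cell import telemetry, vision
import cv2
for n in ("scene","top"):
    p,d=vision.read_camera(n); cv2.imwrite(f"pics/{n}0.png",p[:,:,::-1]); 
    import numpy as np; np.save(f"pics/{n}0.npy",d)
s=telemetry.observe(); print(s)
E
```

```text
pics
{'time': 0.1, 'qpos': array([ 1.18501446e+00,  3.42644896e-01,  1.52491773e+00, -1.64596592e-05,
        1.27540412e+00, -1.45999085e-01]), 'qvel': array([ 0.00074165,  0.00056912, -0.00313704,  0.00060006,  0.00033099,
        0.00094641]), 'joint_efforts': array([ 5.37256146e-04, -4.31998980e+01, -2.44699323e+01,  7.17605744e-02,
        5.25038852e-02, -8.11813857e-05]), 'tool_pos': array([0.12461703, 0.50987076, 0.40411984]), 'tool_rot': array([-3.14023089e+00, -1.84331558e-04,  2.90181455e+00]), 'contact_force': array([ 1.01651636, -0.98254886,  0.12754681]), 'torque': array([-0.01370868,  0.02738621, -0.07780235]), 'grip_force': 0.0, 'opening': 0.09167322479473382}
```

View pics/scene0.png

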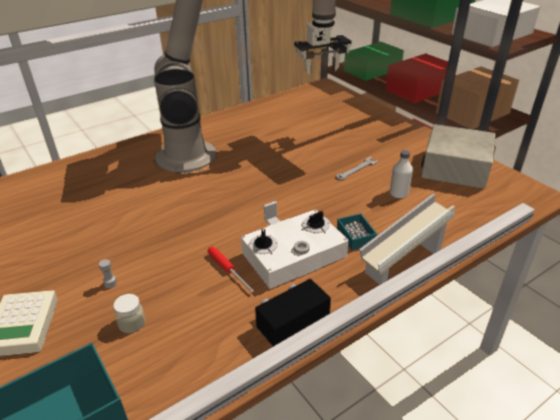

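View pics/top0.png

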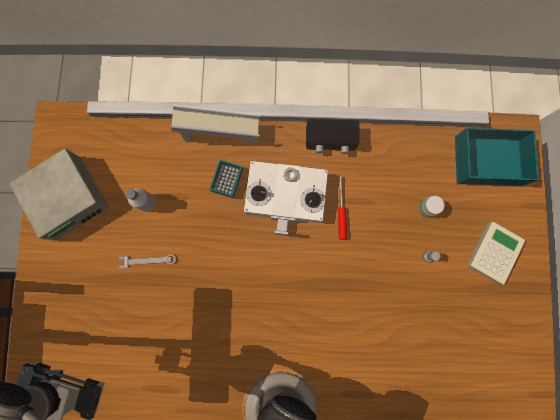

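The scene view shows the cabinet near (295,245). In the top view it's at (287,191), with dials near (259,193) and (313,200) and the tab near (283,226). I'll enlarge both.

Run:
```python
import cv2
a=cv2.imread("pics/top0.png")[155:240,238:338]; cv2.imwrite("pics/t1.png",cv2.resize(a,None,fx=7,fy=7,interpolation=cv2.INTER_CUBIC)[:600])
a=cv2.imread("pics/scene0.png")[195:285,235:355]; cv2.imwrite("pics/s1.png",cv2.resize(a,None,fx=6.5,fy=6.5,interpolation=cv2.INTER_CUBIC))
from cell import vision
for n in("top","scene"):print(vision.get_calibration(n))
```

```text
{'camera_matrix': array([[408.06455488,   0.        , 279.60886856],
       [  0.        , 408.06455488, 209.59559915],
       [  0.        ,   0.        ,   1.        ]]), 'dist': array([-0.05879382,  0.        ,  0.        ,  0.        ,  0.        ]), 'rvec': array([ 2.17436431, -2.1180668 ,  0.1606537 ]), 'tvec': array([0.00251174, 0.59429166, 1.20054087])}
{'camera_matrix': array([[502.96386409,   0.        , 279.36455157],
       [  0.        , 502.96386409, 213.22341617],
       [  0.        ,   0.        ,   1.        ]]), 'dist': array([0.02774336, 0.        , 0.        , 0.        , 0.        ]), 'rvec': array([ 2.0274282 ,  1.04388803, -0.53554972]), 'tvec': array([-0.33738576, -0.2067449 ,  1.80037097])}
```

View pics/t1.png

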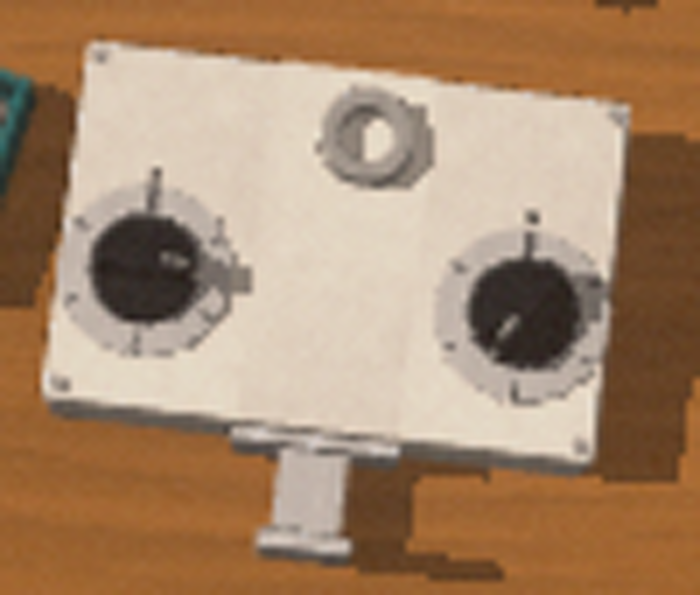

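View pics/s1.png

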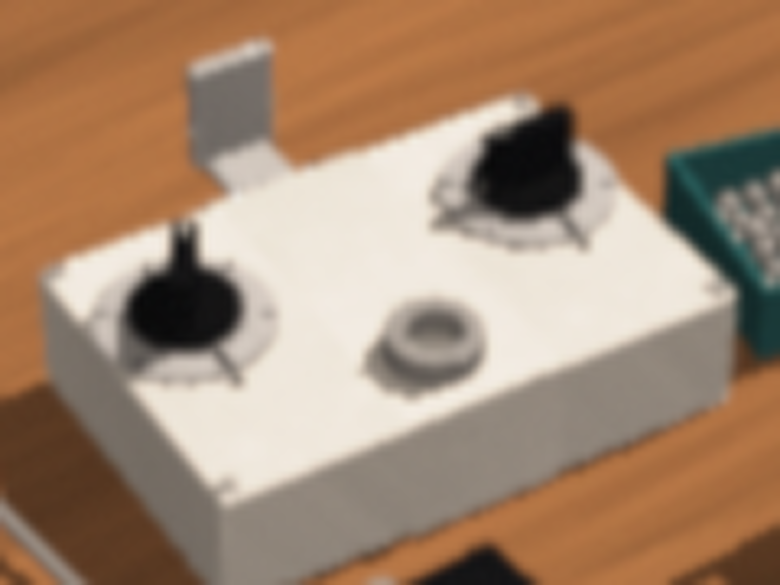

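The top crop shows the cabinet corners at (90,45), (630,105), (590,465) and (45,400), with the tab top at (257–352,540). The left pointer points right and slightly down, and the right pointer points down-left. The scene crop shows the same corners. I'll fit the pose next.

```bash
cat > h.py <<'E'
import numpy as np, cv2
from scipy.optimize import least_squares
from cell import vision, telemetry
C={n:vision.get_calibration(n) for n in("top","scene")}
def proj(n,P):
    c=C[n]; return cv2.projectPoints(np.float64(P),c["rvec"],c["tvec"],c["camera_matrix"],c["dist"])[0][:,0]
def ray(n,uv,z):
    c=C[n]; R=cv2.Rodrigues(c["rvec"])[0]
    q=cv2.undistortPoints(np.float64([uv]),c["camera_matrix"],c["dist"])[0,0]
    o=-R.T@c["tvec"]; d=R.T@np.r_[q,1]; return o+d*(z-o[2])/d[2]
T=lambda p:np.array(p)/7+[238,155]-.43
S=lambda p:np.array(p)/6.5+[235,195]-.42
def w(p,L):
    c,s=np.cos(p[2]),np.sin(p[2]); L=np.float64(L)
    return np.c_[p[0]+c*L[:,0]-s*L[:,1],p[1]+s*L[:,0]+c*L[:,1],L[:,2]]
E
cat > fit.py <<'E'
from h import *
L=[(.085,.12,.06),(.085,-.12,.06),(-.075,-.12,.06),(-.075,.12,.06)]
L2=L+[(-.122,-.02,.091),(-.122,.02,.091)]
t=T([(90,45),(630,105),(593,463),(46,400)]); s=S([(738,295),(225,500),(42,275),(520,95),(190,72),(270,42)])
def f(p,which):
    r=[]
    if "t" in which:r.append((proj("top",w(p,L))-t).ravel()*3)
    if "s" in which:r.append((proj("scene",w(p,L2))-s).ravel()*3)
    return np.concatenate(r)
for k in("t","s","ts"):
    r=least_squares(f,[.5,0,0],args=(k,)); print(k,r.x,np.abs(r.fun).max()/3)
p=r.x
print("L,R,tab",w(p,[(-.015,.082,.087),(-.015,-.082,.087),(-.126,0,.074)]))
for nm,y,a,b in(("L",.082,(165,257),(190,263)),("R",-.082,(520,317),(497,357))):
    A,B=ray("top",T(a),.097),ray("top",T(b),.097); c=w(p,[(-.015,y,.097)])[0]
    for d in (B-A,B-c,A-c): print(nm,"pointer cw num",((p[2]-np.arctan2(d[1],d[0]))%(2*np.pi))/1.0472)
    print(proj("top",[c]),"c in crop",(proj("top",[c])[0]+.43-[238,155])*7)
E
python3 fit.py
```

```text
t [ 6.45733622e-01  4.06524629e-04 -8.78041271e-02] 0.6693659479243763
s [ 0.64775549  0.00294391 -0.08738851] 1.0836348196433505
ts [ 0.64703798  0.002059   -0.08910103] 1.4974333869619443
L,R,tab [[ 0.6393941   0.08506846  0.087     ]
 [ 0.62480086 -0.07828097  0.087     ]
 [ 0.5215378   0.01327088  0.074     ]]
L pointer cw num 1.618006230621471
L pointer cw num 1.5296800162245014
L pointer cw num 1.4453549716041574
[[257.29532135 191.06330552]] c in crop [138.07724945 255.45313862]
R pointer cw num 3.3912032526807256
R pointer cw num 3.352529347332566
R pointer cw num 3.2554170101579234
[[312.81986327 197.42017374]] c in crop [526.74904287 299.95121619]
```

```bash
cat > go.py <<'E'
import sys,numpy as np
from cell import telemetry
s=telemetry.observe(); y=s["tool_rot"][2]; x,Y,z,yaw=map(float,sys.argv[1:5])
d=np.array([x,Y,z])-s["tool_pos"]; c,n=np.cos(y),np.sin(y)
print("rows dx dy dz roll",np.round([1e3*(c*d[0]+n*d[1]),1e3*(n*d[0]-c*d[1]),-1e3*d[2]],1),round((y-yaw+np.pi)%(2*np.pi)-np.pi,3),"t",s["time"])
E
python3 go.py .639 .085 .33 1.45
python3 -m crank '[[0.1,-300,-145,0,0.7],[0.1,-300,-145,0,0.7],[0.1,-300,-145,0,0.7],[0.1,-300,-145,0,0.7],[0.1,-300,-145,0,0.7],[0.1,-300,-145,0,0.7],[0.1,-300,-145,0,0.7],[0.1,-300,-145,0,0.7],[0.1,-300,-145,0,0.7],[0.1,-300,-145,0,0.7]]' 6
python3 go.py .639 .085 .33 1.45
```

```text
rows dx dy dz roll [-600.6 -290.6   74.1] 1.452 t 0.1
time: 0.93
tool_pos: [0.383, 0.2964, 0.4042]
tool_rot: [-3.141, -0.0, 2.197]
contact_force: [0.9, 0.2, 0.6]
opening: 0.0508
grip_force: 0.0
rows dx dy dz roll [-321.4   83.4   74.2] 0.747 t 0.9333
```

```bash
python3 -m crank '[[0.1,-321,83,74,0.75],[0.1,-321,83,74,0.75],[0.1,-321,83,74,0.75],[0.1,-321,83,74,0.75],[0.1,-321,83,74,0.75],[0.1,-321,83,74,0.75],[0.1,-321,83,74,0.75],[0.1,-321,83,74,0.75],[0.1,-321,83,74,0.75],[0.1,-321,83,74,0.75],[0.1,-321,83,74,0.75],[0.1,-321,83,74,0.75]]' 6
python3 go.py .639 .085 .252 1.45
python3 - <<'E'
from cell import vision
import cv2
p,d=vision.read_camera("scene")
cv2.imwrite("pics/s2.png",cv2.resize(p[170:290,235:375,::-1],None,fx=5,fy=5,interpolation=cv2.INTER_CUBIC))
E
```

```text
time: 1.93
tool_pos: [0.637, 0.0898, 0.3311]
tool_rot: [-3.141, -0.001, 1.454]
contact_force: [-0.2, 0.6, 0.1]
opening: 0.0503
grip_force: 0.0
rows dx dy dz roll [-4.5  2.6 79.1] 0.004 t 1.9333
```

View pics/s2.png

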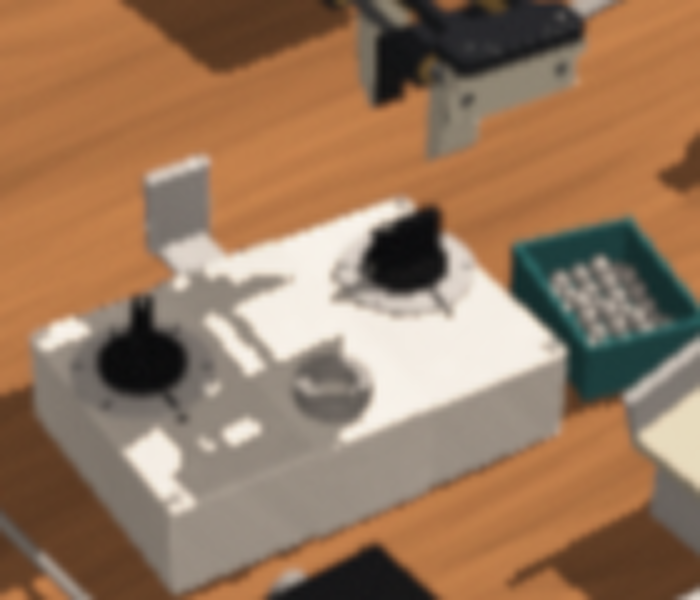

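The gripper hangs over the left dial at about (450,100), with the wing at (405,240), and the fingers are roughly parallel to the wing. I'll descend.

```bash
python3 -m crank '[[0.1,-4,2.5,30,0],[0.1,-4,2.5,60,0],[0.1,-4,2.5,75,0],[0.1,-4,2.5,78,0],[0.1,-4,2.5,78,0],[0.1,-4,2.5,78,0]]' 6
python3 go.py .639 .085 .252 1.45
python3 -m crank '[[-0.4,0,0,0,0],[-0.6,0,0,0,0],[-0.75,0,0,0,0],[-0.85,0,0,0,0],[-1,0,0,0,0],[-1,0,0,0,0],[-1,0,0,0,0],[-1,0,0,0,0]]' 6
python3 go.py .639 .085 .252 1.45; python3 -c "
from cell import telemetry;s=telemetry.observe();print(s['torque'],s['contact_force'])"
```

```text
time: 2.48
tool_pos: [0.6401, 0.0843, 0.2544]
tool_rot: [3.139, -0.0, 1.453]
contact_force: [0.4, 0.5, 1.5]
opening: 0.0506
grip_force: 0.0
rows dx dy dz roll [ 0.6 -1.2  2.4] 0.003 t 2.4833
time: 3.15
tool_pos: [0.6396, 0.0835, 0.2528]
tool_rot: [-3.14, 0.0, 1.452]
contact_force: [-4.2, -0.6, 3.6]
opening: 0.011
grip_force: 6.0
rows dx dy dz roll [ 1.5 -0.8  0.8] 0.002 t 3.15
[-0.11443688  0.74738969 -0.03012852] [-4.19483561 -0.59102272  3.563389  ]
```

```bash
cat > st.py <<'E'
from cell import telemetry
s=telemetry.observe();print("TZ %.3f F %s yaw %.3f dial? %.3f"%(s['torque'][2],s['contact_force'].round(1),s['tool_rot'][2],(-0.089-s['tool_rot'][2]+3.1416)%6.2832), s['tool_pos'].round(4))
E
python3 -m crank '[[-1,0,-0.8,0,0.03],[-1,0,-0.8,0,0.07],[-1,0,-0.8,0,0.11],[-1,0,-0.8,0,0.15],[-1,0,-0.8,0,0.2],[-1,0,-0.8,0,0.2]]' 6; python3 st.py
python3 -m crank '[[-1,0,0,0,0.04],[-1,0,0,0,0.08],[-1,0,0,0,0.12],[-1,0,0,0,0.16],[-1,0,0,0,0.2],[-1,0,0,0,0.2]]' 6; python3 st.py
```

```text
time: 3.65
tool_pos: [0.6391, 0.0835, 0.2528]
tool_rot: [-3.141, 0.0, 1.25]
contact_force: [-2.3, -0.2, 2.5]
opening: 0.0111
grip_force: 6.0
TZ -0.081 F [-2.3 -0.2  2.5] yaw 1.250 dial? 1.803 [0.6391 0.0835 0.2528]
time: 4.15
tool_pos: [0.639, 0.0836, 0.2527]
tool_rot: [-3.141, 0.0, 1.052]
contact_force: [-3.5, 0.2, 2.5]
opening: 0.0111
grip_force: 6.0
TZ -0.078 F [-3.5  0.2  2.5] yaw 1.052 dial? 2.001 [0.639  0.0836 0.2527]
```

```bash
for i in 1; do python3 -m crank '[[-1,0,0,0,0.03],[-1,0,0,0,0.06],[-1,0,0,0,0.09],[-1,0,0,0,0.12],[-1,0,0,0,0.15],[-1,0,0,0,0.15]]' 6 | grep -v rot; python3 st.py; done
python3 -m crank '[[-1,0,0,0,0.02],[-1,0,0,0,0.04],[-1,0,0,0,0.06],[-1,0,0,0,0.06]]' 6|grep opening; python3 st.py
python3 -m crank '[[-1,0,0,0,0.02],[-1,0,0,0,0.04],[-1,0,0,0,0.04]]' 6|grep opening; python3 st.py
```

```text
time: 4.65
tool_pos: [0.639, 0.0836, 0.2528]
contact_force: [-4.2, 0.6, 4.6]
opening: 0.0113
grip_force: 6.0
TZ -0.029 F [-4.2  0.6  4.6] yaw 0.903 dial? 2.150 [0.639  0.0836 0.2528]
opening: 0.0108
TZ 0.052 F [-5.   1.7  5. ] yaw 0.842 dial? 2.211 [0.6389 0.0837 0.2528]
opening: 0.0107
TZ 0.018 F [-4.5  0.2  5.2] yaw 0.802 dial? 2.251 [0.6389 0.0837 0.2528]
```

```bash
for i in 1; do python3 -m crank '[[-1,0,0,0,0.01],[-1,0,0,0,0.02],[-1,0,0,0,0.02]]' 6|grep opening; python3 st.py; done
python3 -m crank '[[-1,0,0,0,0.01],[-1,0,0,0,0.02],[-1,0,0,0,0.02]]' 6|grep opening; python3 st.py
```

```text
opening: 0.0114
TZ 0.096 F [-5.3  1.7  5. ] yaw 0.782 dial? 2.270 [0.6389 0.0837 0.2527]
opening: 0.0107
TZ 0.091 F [-5.2  1.2  4. ] yaw 0.762 dial? 2.290 [0.6389 0.0837 0.2528]
```

```bash
cat > st.py <<'E'
from cell import telemetry,vision
import numpy as np
a=[]
for i in range(4):
    s=telemetry.observe();a.append([s['torque'][2],s['joint_efforts'][5],s['opening']*1e3]); 
    if i<3: vision.read_camera("top")
print("t %.2f TZ"%s['time'],np.array(a).round(3).T.tolist(),"F %s yaw %.3f dial? %.3f"%(s['contact_force'].round(1),s['tool_rot'][2],(-0.089-s['tool_rot'][2]+3.1416)%6.2832))
E
python3 st.py
```

```text
t 5.88 TZ [[0.091, 0.107, 0.041, 0.044], [0.198, 0.109, 0.067, 0.057], [10.671, 10.935, 11.136, 10.498]] F [-6.   1.3  3.8] yaw 0.763 dial? 2.290
```

```bash
python3 st.py
python3 -m crank '[[-1,0,0,0,0.02]]' 6|grep opening; python3 st.py
python3 -m crank '[[-1,0,0,0,0.02]]' 6|grep opening; python3 st.py
```

```text
t 6.03 TZ [[0.044, 0.05, 0.03, 0.025], [0.057, 0.055, 0.055, 0.055], [10.498, 11.184, 11.242, 10.923]] F [-6.   1.8  3.9] yaw 0.763 dial? 2.290
opening: 0.0107
t 6.27 TZ [[0.103, 0.065, 0.057, 0.015], [-0.482, -0.095, 0.223, 0.075], [10.666, 11.09, 10.777, 10.58]] F [-5.2  1.2  4.3] yaw 0.743 dial? 2.310
opening: 0.0112
t 6.50 TZ [[0.103, 0.067, 0.012, 0.024], [-0.48, -0.094, 0.22, 0.072], [11.205, 11.206, 11.145, 10.646]] F [-4.7  0.5  4.7] yaw 0.723 dial? 2.330
```

```bash
python3 -m crank '[[-1,0,0,0,0.01],[-1,0,0,0,0.02],[-1,0,0,0,0.03],[-1,0,0,0,0.03],[-1,0,0,0,0.03]]' 6|grep opening; python3 st.py
python3 -m crank '[[-1,0,0,0,0.01],[-1,0,0,0,0.02],[-1,0,0,0,0.03],[-1,0,0,0,0.03],[-1,0,0,0,0.03]]' 6|grep opening; python3 st.py
```

```text
opening: 0.0107
t 7.07 TZ [[0.064, 0.008, 0.123, 0.06], [0.059, 0.043, 0.04, 0.039], [10.732, 10.848, 10.98, 10.759]] F [-5.8  1.3  5.4] yaw 0.693 dial? 2.360
opening: 0.0111
t 7.63 TZ [[0.012, -0.012, 0.017, 0.018], [0.043, 0.027, 0.024, 0.024], [11.128, 10.97, 10.9, 10.803]] F [-5.1  1.9  4.4] yaw 0.663 dial? 2.390
```

Run:
```python
from cell import vision
import cv2
p,d=vision.read_camera("scene")
cv2.imwrite("pics/s3.png",cv2.resize(p[170:290,235:375,::-1],None,fx=5,fy=5,interpolation=cv2.INTER_CUBIC))
```

```text
(no output)
```

View pics/s3.png

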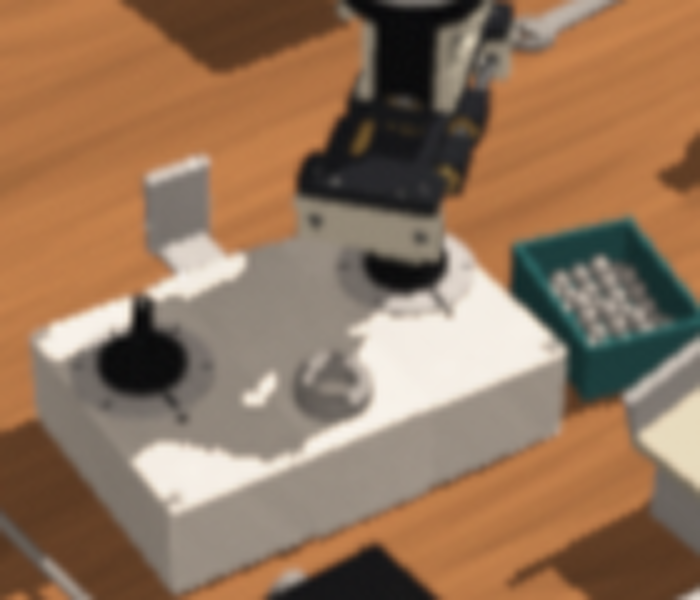

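The fingers are on the left wing at (370,235) and turning with it. I'll continue in small steps.

```bash
python3 -m crank '[[-1,0,0,0,0.01],[-1,0,0,0,0.02],[-1,0,0,0,0.03],[-1,0,0,0,0.03],[-1,0,0,0,0.03]]' 6|grep opening; python3 st.py
python3 -m crank '[[-1,0,0,0,0.01],[-1,0,0,0,0.02],[-1,0,0,0,0.03],[-1,0,0,0,0.03],[-1,0,0,0,0.03]]' 6|grep opening; python3 st.py
```

```text
opening: 0.0111
t 8.25 TZ [[0.054, 0.047, 0.033, 0.057], [0.033, 0.017, 0.014, 0.014], [11.118, 11.302, 10.826, 10.754]] F [-5.3  1.7  4.8] yaw 0.633 dial? 2.420
opening: 0.011
t 8.82 TZ [[0.039, 0.044, 0.066, 0.04], [0.073, 0.056, 0.053, 0.052], [10.962, 11.076, 11.215, 11.048]] F [-5.9  2.1  4.5] yaw 0.603 dial? 2.450
```

```bash
python3 -m crank '[[-1,0,0,0,0.01],[-1,0,0,0,0.02],[-1,0,0,0,0.02],[-1,0,0,0,0.02]]' 6|grep opening; python3 st.py
python3 -m crank '[[-1,0,0,0,0.01],[-1,0,0,0,0.02],[-1,0,0,0,0.02],[-1,0,0,0,0.02]]' 6|grep opening; python3 st.py
```

```text
opening: 0.0109
t 9.30 TZ [[0.044, 0.053, 0.03, 0.085], [0.074, 0.057, 0.054, 0.053], [10.933, 10.997, 10.926, 11.16]] F [-6.7  2.   5. ] yaw 0.583 dial? 2.470
opening: 0.0108
t 9.78 TZ [[0.05, 0.034, 0.048, 0.029], [0.074, 0.057, 0.054, 0.053], [10.844, 10.732, 10.775, 11.113]] F [-6.8  2.1  4.6] yaw 0.563 dial? 2.490
```

```bash
python3 -m crank '[[-1,0,0,0,0.01],[-1,0,0,0,0.02],[-1,0,0,0,0.02],[-1,0,0,0,0.02]]' 6|grep opening; python3 st.py
python3 -m crank '[[-1,0,0,0,0.01],[-1,0,0,0,0.02],[-1,0,0,0,0.02],[-1,0,0,0,0.02]]' 6|grep opening; python3 st.py
```

```text
opening: 0.0109
t 10.27 TZ [[0.06, 0.076, 0.091, 0.061], [0.073, 0.057, 0.054, 0.053], [10.867, 11.27, 10.987, 11.442]] F [-5.9  2.1  5.2] yaw 0.543 dial? 2.510
opening: 0.0112
t 10.75 TZ [[0.027, 0.066, 0.062, -0.013], [0.073, 0.057, 0.053, 0.053], [11.236, 10.864, 10.603, 11.134]] F [-6.1  2.2  4.3] yaw 0.523 dial? 2.530
```

```bash
python3 -m crank '[[-1,0,0,0,0.01],[-1,0,0,0,0.02],[-1,0,0,0,0.02],[-1,0,0,0,0.02]]' 6|grep opening; python3 st.py
python3 -m crank '[[-1,0,0,0,0.01],[-1,0,0,0,0.02],[-1,0,0,0,0.02],[-1,0,0,0,0.02]]' 6|grep opening; python3 st.py
```

```text
opening: 0.0109
t 11.23 TZ [[0.052, 0.079, 0.028, 0.102], [0.073, 0.057, 0.053, 0.053], [10.853, 10.915, 10.828, 10.788]] F [-7.1  1.5  5. ] yaw 0.503 dial? 2.550
opening: 0.0108
t 11.72 TZ [[0.06, 0.074, 0.105, 0.064], [0.073, 0.056, 0.053, 0.053], [10.818, 10.812, 10.808, 11.169]] F [-5.1  2.8  5.1] yaw 0.483 dial? 2.570
```

```bash
python3 -m crank '[[-1,0,0,0,0.01],[-1,0,0,0,0.02],[-1,0,0,0,0.02],[-1,0,0,0,0.02]]' 6|grep opening; python3 st.py
python3 -m crank '[[-1,0,0,0,0.01],[-1,0,0,0,0.02],[-1,0,0,0,0.02],[-1,0,0,0,0.02]]' 6|grep opening; python3 st.py
```

```text
opening: 0.0109
t 12.20 TZ [[0.01, 0.067, 0.012, 0.088], [0.073, 0.056, 0.053, 0.052], [10.938, 10.996, 10.564, 11.222]] F [-5.6  0.9  4.8] yaw 0.463 dial? 2.590
opening: 0.0107
t 12.68 TZ [[0.02, 0.005, 0.064, 0.061], [0.089, 0.072, 0.068, 0.068], [10.695, 10.728, 10.736, 11.039]] F [-5.9  2.1  4.8] yaw 0.443 dial? 2.610
```

```bash
python3 -m crank '[[-1,0,0,0,0.01],[-1,0,0,0,0.01],[-1,0,0,0,0.01]]' 6|grep opening; python3 st.py
python3 -m crank '[[-1,0,0,0,0.01],[-1,0,0,0,0.01],[-1,0,0,0,0.01]]' 6|grep opening; python3 st.py
```

```text
opening: 0.0109
t 13.08 TZ [[0.091, 0.114, 0.049, 0.112], [0.113, 0.097, 0.094, 0.093], [10.894, 10.897, 10.807, 10.759]] F [-5.7  1.6  4.9] yaw 0.433 dial? 2.620
opening: 0.0115
t 13.48 TZ [[0.112, 0.109, 0.126, 0.099], [0.128, 0.112, 0.109, 0.108], [11.508, 10.689, 11.143, 10.727]] F [-6.6  2.   4.2] yaw 0.423 dial? 2.630
```

```bash
python3 -m crank '[[-1,0,0,0,0.01],[-1,0,0,0,0.01],[-1,0,0,0,0.01]]' 6|grep opening; python3 st.py
python3 -m crank '[[-1,0,0,0,-0.04],[-1,0,0,0,-0.08],[-1,0,0,0,-0.08]]' 6|grep opening; python3 st.py
python3 -m crank '[[-1,0,0,0,-0.02],[-1,0,0,0,-0.04],[-1,0,0,0,-0.04]]' 6|grep opening; python3 st.py
python3 -m crank '[[-1,0,0,0,-0.02],[-1,0,0,0,-0.03],[-1,0,0,0,-0.03]]' 6|grep opening; python3 st.py
```

```text
opening: 0.0108
t 13.88 TZ [[0.15, 0.133, 0.159, 0.114], [0.143, 0.128, 0.124, 0.123], [10.802, 11.108, 11.018, 11.239]] F [-5.5  1.8  4.4] yaw 0.413 dial? 2.640
opening: 0.011
t 14.28 TZ [[-0.019, 0.012, -0.015, 0.026], [-0.549, -0.192, -0.02, 0.021], [11.046, 11.003, 10.79, 10.738]] F [-5.2  1.6  4. ] yaw 0.493 dial? 2.560
opening: 0.0109
t 14.68 TZ [[-0.06, -0.062, -0.01, -0.037], [-0.311, -0.141, -0.058, -0.038], [10.907, 10.97, 10.847, 11.25]] F [-5.   2.3  4.1] yaw 0.533 dial? 2.520
opening: 0.011
t 15.08 TZ [[-0.069, 0.005, -0.07, -0.078], [-0.213, -0.114, -0.07, -0.059], [11.034, 11.064, 11.257, 10.557]] F [-4.8  2.1  4.3] yaw 0.563 dial? 2.490
```

```bash
python3 -m crank '[[-1,0,0,0,-0.02],[-1,0,0,0,-0.02],[-1,0,0,0,-0.02]]' 6|grep opening; python3 st.py
python3 -m crank '[[-1,0,0,0,-0.02],[-1,0,0,0,-0.02],[-1,0,0,0,-0.02]]' 6|grep opening; python3 st.py
```

```text
opening: 0.0109
t 15.48 TZ [[-0.065, 0.0, -0.005, -0.075], [-0.08, -0.049, -0.042, -0.041], [10.907, 11.121, 11.214, 11.274]] F [-4.9  1.4  5.1] yaw 0.583 dial? 2.470
opening: 0.0107
t 15.88 TZ [[0.005, -0.013, -0.034, -0.048], [-0.081, -0.05, -0.043, -0.042], [10.746, 10.893, 11.169, 11.177]] F [-4.9  2.2  4.6] yaw 0.603 dial? 2.450
```

```bash
python3 -m crank '[[-1,0,0,0,-0.02],[-1,0,0,0,-0.02],[-1,0,0,0,-0.02]]' 6|grep opening; python3 st.py
python3 -m crank '[[-1,0,0,0,-0.01],[-1,0,0,0,-0.01],[-1,0,0,0,-0.01]]' 6|grep opening; python3 st.py
```

```text
opening: 0.0109
t 16.28 TZ [[-0.002, -0.038, -0.023, -0.088], [-0.105, -0.074, -0.067, -0.066], [10.948, 11.356, 11.069, 11.101]] F [-4.9  2.1  3.9] yaw 0.622 dial? 2.430
opening: 0.0113
t 16.68 TZ [[-0.135, -0.126, -0.086, -0.037], [-0.11, -0.095, -0.091, -0.091], [11.292, 10.801, 11.242, 10.881]] F [-4.7  1.8  3.7] yaw 0.632 dial? 2.420
```

```bash
python3 -m crank '[[-1,0,0,0,0.05],[-1,0,0,0,0.1],[-1,0,0,0,0.1],[0.1,0,0,0,0.1],[0.1,0,0,0,0.1],[0.1,0,0,0,0.1],[0.1,0,0,0,0.1],[0.1,0,0,-20,0.1],[0.1,0,0,-50,0.1],[0.1,0,0,-70,0.1],[0.1,0,0,-70,0.1]]' 6
python3 go.py .6248 -.0783 .32 -.53
```

```text
time: 17.6
tool_pos: [0.6404, 0.0834, 0.3279]
tool_rot: [3.137, -0.008, 0.532]
contact_force: [0.4, -0.3, 0.6]
opening: 0.0501
grip_force: 0.0
rows dx dy dz roll [-95.5 131.5   7.9] 1.062 t 17.6
```

```bash
python3 -m crank '[[0.1,-96,132,5,1.06],[0.1,-96,132,5,1.06],[0.1,-96,132,5,1.06],[0.1,-96,132,5,1.06],[0.1,-96,132,5,1.06],[0.1,-96,132,5,1.06],[0.1,-96,132,5,1.06],[0.1,-96,132,5,1.06],[0.1,-96,132,5,1.06],[0.1,-96,132,5,1.06],[0.1,-96,132,5,1.06]]' 6
python3 go.py .6248 -.0783 .252 -.53
python3 - <<'E'
from cell import vision
import cv2,numpy as np
p,d=vision.read_camera("scene");q,d=vision.read_camera("top")
a=cv2.resize(p[190:285,235:355,::-1],None,fx=6,fy=6,interpolation=cv2.INTER_CUBIC)
b=cv2.resize(q[175:215,240:340,::-1],None,fx=7,fy=7,interpolation=cv2.INTER_CUBIC)
cv2.imwrite("pics/s4.png",a)
E
```

```text
time: 18.52
tool_pos: [0.6234, -0.079, 0.3172]
tool_rot: [3.141, 0.001, -0.526]
contact_force: [0.3, 0.3, -0.3]
opening: 0.0505
grip_force: 0.0
rows dx dy dz roll [ 0.8 -1.3 65.2] 0.004 t 18.5167
```

View pics/s4.png

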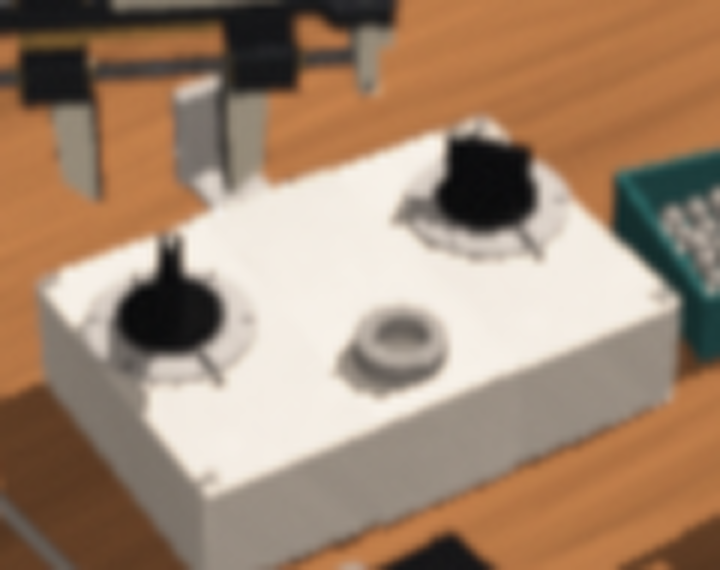

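The left dial has turned with its wing at (488,170), and the fingers straddle the right wing at (170,260). I'll descend and grip.

```bash
python3 -m crank '[[0.1,1,-1,30,0],[0.1,1,-1,50,0],[0.1,1,-1,62,0],[0.1,1,-1,64,0],[0.1,1,-1,64,0],[0.1,1,-1,64,0]]' 6
python3 -m crank '[[-0.4,0,0,0,0],[-0.6,0,0,0,0],[-0.75,0,0,0,0],[-0.85,0,0,0,0],[-1,0,0,0,0],[-1,0,0,0,0],[-1,0,0,0,0],[-1,0,0,0,0]]' 6
cat st.py >/dev/null; python3 st.py
```

```text
time: 19.12
tool_pos: [0.6253, -0.0787, 0.2547]
tool_rot: [-3.141, -0.002, -0.528]
contact_force: [1.3, 0.4, -0.1]
opening: 0.0502
grip_force: 0.0
time: 19.78
tool_pos: [0.6247, -0.079, 0.2538]
tool_rot: [3.141, 0.0, -0.528]
contact_force: [-2.1, -2.0, 1.7]
opening: 0.013
grip_force: 5.7
t 19.93 TZ [[-0.096, -0.089, -0.088, -0.094], [-0.078, -0.077, -0.08, -0.08], [12.972, 12.441, 12.841, 12.74]] F [-3.  -4.1  2.2] yaw -0.528 dial? 3.581
```

```bash
python3 -m crank '[[-1,0,0,0,0.04],[-1,0,0,0,0.09],[-1,0,0,0,0.09],[-1,0,0,0,0.09]]' 6|grep opening; python3 st.py
python3 -m crank '[[-1,0,0,0,-0.04],[-1,0,0,0,-0.08],[-1,0,0,0,-0.12],[-1,0,0,0,-0.16],[-1,0,0,0,-0.2],[-1,0,0,0,-0.24],[-1,0,0,0,-0.28],[-1,0,0,0,-0.3],[-1,0,0,0,-0.3]]' 6|grep opening; python3 st.py
python3 -m crank '[[-1,0,0,0,-0.03],[-1,0,0,0,-0.06],[-1,0,0,0,-0.09],[-1,0,0,0,-0.12],[-1,0,0,0,-0.12],[-1,0,0,0,-0.12]]' 6|grep opening; python3 st.py
```

```text
opening: 0.0112
t 20.42 TZ [[-0.102, -0.078, -0.098, -0.051], [0.024, -0.057, -0.076, -0.079], [11.179, 10.993, 11.791, 11.213]] F [-2.2 -5.8  2.4] yaw -0.618 dial? 3.671
opening: 0.0111
t 21.32 TZ [[-0.056, -0.116, -0.097, -0.08], [-0.418, -0.231, -0.096, -0.07], [11.099, 11.59, 11.213, 11.028]] F [ 0.2 -5.3  0.3] yaw -0.319 dial? 3.372
opening: 0.0116
t 21.97 TZ [[-0.051, -0.042, -0.077, -0.029], [-0.136, -0.076, -0.062, -0.059], [11.632, 11.19, 10.99, 11.259]] F [ 0.2 -5.3  0.7] yaw -0.200 dial? 3.252
```

```bash
python3 -m crank '[[-1,0,0,0,-0.03],[-1,0,0,0,-0.06],[-1,0,0,0,-0.09],[-1,0,0,0,-0.12],[-1,0,0,0,-0.12],[-1,0,0,0,-0.12]]' 6|grep opening; python3 st.py
python3 -m crank '[[-1,0,0,0,-0.02],[-1,0,0,0,-0.04],[-1,0,0,0,-0.06],[-1,0,0,0,-0.06]]' 6|grep opening; python3 st.py
python3 -m crank '[[-1,0,0,0,-0.01],[-1,0,0,0,-0.02],[-1,0,0,0,-0.03],[-1,0,0,0,-0.03]]' 6|grep opening; python3 st.py
python3 -m crank '[[-1,0,0,0,-0.01],[-1,0,0,0,-0.02],[-1,0,0,0,-0.03],[-1,0,0,0,-0.03]]' 6|grep opening; python3 st.py
```

```text
opening: 0.0111
t 22.62 TZ [[-0.072, -0.069, -0.017, -0.077], [-0.114, -0.064, -0.055, -0.053], [11.112, 11.032, 11.255, 11.222]] F [ 2.1 -4.2  0.3] yaw -0.080 dial? 3.133
opening: 0.0114
t 23.10 TZ [[-0.078, -0.041, -0.025, -0.067], [-0.333, -0.166, -0.083, -0.062], [11.388, 11.259, 11.21, 11.207]] F [ 1.1 -5.8  1.6] yaw -0.020 dial? 3.072
opening: 0.0112
t 23.58 TZ [[-0.118, -0.066, -0.119, -0.002], [-0.2, -0.12, -0.08, -0.07], [11.209, 11.346, 11.402, 11.369]] F [ 2.2 -4.7  1.4] yaw 0.010 dial? 3.042
opening: 0.0113
t 24.07 TZ [[-0.081, -0.052, -0.044, -0.068], [-0.203, -0.123, -0.083, -0.073], [11.258, 11.209, 11.301, 10.899]] F [ 1.3 -4.3  1.3] yaw 0.041 dial? 3.012
```

```bash
python3 -m crank '[[-1,0,0,0,-0.01],[-1,0,0,0,-0.02],[-1,0,0,0,-0.02],[-1,0,0,0,-0.02]]' 6|grep opening; python3 st.py
python3 -m crank '[[-1,0,0,0,-0.01],[-1,0,0,0,-0.02],[-1,0,0,0,-0.02],[-1,0,0,0,-0.02]]' 6|grep opening; python3 st.py
python3 -m crank '[[-1,0,0,0,-0.01],[-1,0,0,0,-0.02],[-1,0,0,0,-0.02],[-1,0,0,0,-0.02]]' 6|grep opening; python3 st.py
```

```text
opening: 0.0113
t 24.55 TZ [[-0.038, -0.067, -0.065, -0.049], [-0.085, -0.069, -0.066, -0.065], [11.314, 11.382, 11.256, 11.289]] F [ 2.4 -4.8  0.1] yaw 0.061 dial? 2.992
opening: 0.0113
t 25.03 TZ [[-0.087, 0.003, -0.042, -0.073], [-0.085, -0.069, -0.065, -0.065], [11.293, 10.924, 11.042, 10.913]] F [ 1.9 -5.1  1. ] yaw 0.081 dial? 2.972
opening: 0.0112
t 25.52 TZ [[-0.087, 0.003, -0.083, -0.09], [-0.078, -0.061, -0.057, -0.057], [11.201, 11.311, 11.135, 11.419]] F [ 2.5 -4.5  0.6] yaw 0.101 dial? 2.952
```

```bash
python3 -m crank '[[-1,0,0,0,-0.01],[-1,0,0,0,-0.02],[-1,0,0,0,-0.02],[-1,0,0,0,-0.02]]' 6|grep opening; python3 st.py
python3 -m crank '[[-1,0,0,0,-0.01],[-1,0,0,0,-0.02],[-1,0,0,0,-0.02],[-1,0,0,0,-0.02]]' 6|grep opening; python3 st.py
python3 -m crank '[[-1,0,0,0,-0.01],[-1,0,0,0,-0.02],[-1,0,0,0,-0.02],[-1,0,0,0,-0.02]]' 6|grep opening; python3 st.py
```

```text
opening: 0.0111
t 26.00 TZ [[-0.019, -0.039, -0.027, -0.033], [-0.071, -0.055, -0.051, -0.051], [11.125, 11.503, 11.3, 11.442]] F [ 2.  -4.9  0.5] yaw 0.121 dial? 2.931
opening: 0.0114
t 26.48 TZ [[-0.069, -0.021, -0.074, -0.03], [-0.069, -0.052, -0.049, -0.048], [11.381, 10.981, 11.431, 11.167]] F [ 3.1 -4.   1.3] yaw 0.141 dial? 2.911
opening: 0.0112
t 26.97 TZ [[-0.065, 0.005, -0.058, -0.055], [-0.062, -0.048, -0.044, -0.043], [11.19, 10.999, 11.196, 10.707]] F [ 3.1 -4.5  1.4] yaw 0.161 dial? 2.891
```

```bash
python3 -m crank '[[-1,0,0,0,-0.01],[-1,0,0,0,-0.02],[-1,0,0,0,-0.02],[-1,0,0,0,-0.02]]' 6|grep opening; python3 st.py
python3 -m crank '[[-1,0,0,0,-0.01],[-1,0,0,0,-0.02],[-1,0,0,0,-0.02],[-1,0,0,0,-0.02]]' 6|grep opening; python3 st.py
python3 -m crank '[[-1,0,0,0,-0.01],[-1,0,0,0,-0.02],[-1,0,0,0,-0.02],[-1,0,0,0,-0.02]]' 6|grep opening; python3 st.py
```

```text
opening: 0.0108
t 27.45 TZ [[-0.065, -0.054, 0.012, -0.087], [-0.085, -0.068, -0.065, -0.064], [10.777, 11.037, 11.322, 11.142]] F [ 3.8 -3.9  0.6] yaw 0.181 dial? 2.871
opening: 0.0112
t 27.93 TZ [[-0.027, -0.063, -0.01, -0.022], [-0.085, -0.069, -0.065, -0.064], [11.157, 11.502, 11.111, 11.09]] F [ 3.1 -3.3  1.5] yaw 0.202 dial? 2.851
opening: 0.011
t 28.42 TZ [[-0.062, -0.128, -0.019, -0.087], [-0.085, -0.068, -0.065, -0.064], [11.004, 10.987, 11.215, 10.918]] F [ 4.3 -2.8  0.7] yaw 0.222 dial? 2.831
```

```bash
python3 -m crank '[[-1,0,0,0,-0.01],[-1,0,0,0,-0.02],[-1,0,0,0,-0.03],[-1,0,0,0,-0.03],[-1,0,0,0,-0.03]]' 6|grep opening; python3 st.py
python3 -m crank '[[-1,0,0,0,-0.01],[-1,0,0,0,-0.02],[-1,0,0,0,-0.03],[-1,0,0,0,-0.03],[-1,0,0,0,-0.03]]' 6|grep opening; python3 st.py
python3 -m crank '[[-1,0,0,0,-0.01],[-1,0,0,0,-0.02],[-1,0,0,0,-0.02],[-1,0,0,0,-0.02]]' 6|grep opening; python3 st.py
```

```text
opening: 0.0112
t 28.98 TZ [[-0.116, -0.078, -0.181, -0.027], [-0.086, -0.069, -0.065, -0.064], [11.156, 11.519, 10.991, 11.061]] F [ 3.9 -3.2  0.3] yaw 0.252 dial? 2.801
opening: 0.0112
t 29.55 TZ [[-0.023, -0.089, -0.073, -0.035], [-0.086, -0.069, -0.065, -0.064], [11.227, 10.925, 11.177, 11.402]] F [ 3.8 -3.   1.6] yaw 0.282 dial? 2.771
opening: 0.0111
t 30.03 TZ [[-0.091, -0.102, -0.123, -0.035], [-0.086, -0.069, -0.066, -0.065], [11.125, 11.351, 10.832, 11.18]] F [ 5.2 -2.2  1.9] yaw 0.302 dial? 2.751
```

```bash
python3 -m crank '[[-1,0,0,0,-0.01],[-1,0,0,0,-0.02],[-1,0,0,0,-0.02],[-1,0,0,0,-0.02]]' 6|grep opening; python3 st.py
python3 -m crank '[[-1,0,0,0,-0.01],[-1,0,0,0,-0.02],[-1,0,0,0,-0.02],[-1,0,0,0,-0.02]]' 6|grep opening; python3 st.py
```

```text
opening: 0.0108
t 30.52 TZ [[-0.089, -0.077, -0.062, -0.048], [-0.086, -0.069, -0.066, -0.065], [10.845, 11.047, 10.658, 11.117]] F [ 4.  -3.5  1.4] yaw 0.322 dial? 2.730
opening: 0.011
t 31.00 TZ [[-0.077, -0.07, -0.063, -0.102], [-0.098, -0.081, -0.078, -0.077], [11.025, 11.058, 11.024, 11.068]] F [ 5.9 -2.8  1.6] yaw 0.342 dial? 2.710
```

```bash
python3 -m crank '[[-1,0,0,0,-0.01],[-1,0,0,0,-0.015],[-1,0,0,0,-0.015],[-1,0,0,0,-0.015]]' 6|grep opening; python3 st.py
```

```text
opening: 0.011
t 31.48 TZ [[-0.122, -0.07, -0.092, -0.108], [-0.112, -0.103, -0.101, -0.1], [10.965, 11.239, 11.007, 11.101]] F [ 5.  -2.3  1.8] yaw 0.357 dial? 2.696
```

```bash
python3 -m crank '[[-1,0,0,0,0.05],[-1,0,0,0,0.1],[-1,0,0,0,0.1],[-0.26,0,0,0,0.1],[-0.26,0,0,0,0.1],[-0.26,0,0,0,0.1],[-0.26,0,0,0,0.1],[-0.26,0,0,-20,0.1],[-0.26,0,0,-50,0.1],[-0.26,0,0,-60,0.1],[-0.26,0,0,-60,0.1]]' 6
python3 go.py .5215 .0133 .31 1.482
```

```text
time: 32.4
tool_pos: [0.6254, -0.0786, 0.3167]
tool_rot: [3.139, -0.005, 0.257]
contact_force: [-0.4, -0.1, 0.1]
opening: 0.0339
grip_force: 0.0
rows dx dy dz roll [ -77.1 -115.3    6.7] -1.225 t 32.4
```

```bash
python3 -m crank '[[-0.26,-77,-115,5,-1.22],[-0.26,-77,-115,5,-1.22],[-0.26,-77,-115,5,-1.22],[-0.26,-77,-115,5,-1.22],[-0.26,-77,-115,5,-1.22],[-0.26,-77,-115,5,-1.22],[-0.26,-77,-115,5,-1.22],[-0.26,-77,-115,5,-1.22],[-0.26,-77,-115,5,-1.22],[-0.26,-77,-115,5,-1.22],[-0.26,-77,-115,5,-1.22],[-0.26,-77,-115,5,-1.22]]' 8
python3 go.py .5215 .0133 .236 1.482
python3 - <<'E'
from cell import vision
import cv2,numpy as np
p,d=vision.read_camera("scene")
cv2.imwrite("pics/s5.png",cv2.resize(p[185:285,235:355,::-1],None,fx=6,fy=6,interpolation=cv2.INTER_CUBIC))
E
```

```text
time: 33.4
tool_pos: [0.5208, 0.0132, 0.3076]
tool_rot: [-3.14, -0.0, 1.474]
contact_force: [0.4, -0.0, 1.0]
opening: 0.0341
grip_force: 0.0
rows dx dy dz roll [ 0.2  0.7 71.6] -0.008 t 33.4
```

View pics/s5.png

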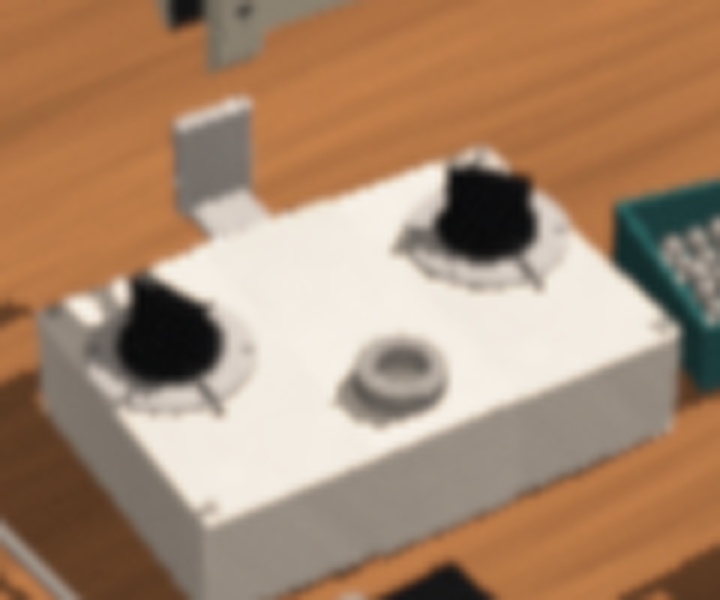

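Both dials are turned, and the rear finger hangs at (235,60) above and behind the tab at (212,150). I'll lower and grip.

```bash
python3 -m crank '[[-0.26,0,1,30,0],[-0.26,0,1,55,0],[-0.26,0,1,68,0],[-0.26,0,1,71,0],[-0.26,0,1,71,0],[-0.26,0,1,71,0]]' 8
python3 -m crank '[[-0.5,0,0,0,0],[-0.65,0,0,0,0],[-0.75,0,0,0,0],[-0.85,0,0,0,0],[-1,0,0,0,0],[-1,0,0,0,0],[-1,0,0,0,0],[-1,0,0,0,0]]' 8
python3 -m crank '[[-1,0,-1,0,0],[-1,0,-2,0,0],[-1,0,-3,0,0],[-1,0,-4,0,0],[-1,0,-4,0,0]]' 8
```

```text
time: 33.95
tool_pos: [0.5224, 0.013, 0.2382]
tool_rot: [3.141, -0.0, 1.476]
contact_force: [0.5, 0.3, -0.3]
opening: 0.0343
grip_force: 0.0
time: 34.62
tool_pos: [0.5215, 0.0131, 0.2381]
tool_rot: [-3.14, -0.0, 1.477]
contact_force: [-4.6, -1.1, 5.5]
opening: 0.008
grip_force: 8.0
time: 35.03
tool_pos: [0.5184, 0.0134, 0.238]
tool_rot: [3.14, -0.0, 1.477]
contact_force: [1.4, -0.1, 2.2]
opening: 0.0078
grip_force: 8.0
```

```bash
python3 -m crank '[[-1,0,-1,0,0],[-1,0,-2,0,0],[-1,0,-2,0,0]]' 8|grep -E "pos|force|open"
python3 -m crank '[[-1,0,-1,0,0],[-1,0,-2,0,0],[-1,0,-2,0,0]]' 8|grep -E "pos|force|open"
```

```text
tool_pos: [0.5162, 0.0135, 0.238]
contact_force: [2.4, 0.2, 5.1]
opening: 0.0078
grip_force: 8.0
tool_pos: [0.5142, 0.0137, 0.238]
contact_force: [1.9, 0.7, 6.3]
opening: 0.008
grip_force: 8.0
```

Pulling at about 2 N, equal to the drag alone, and past the 2 mm block: it's unlocked. I'll draw it out slowly.

```bash
python3 -m crank '[[-1,0,-3,0,0],[-1,0,-6,0,0],[-1,0,-9,0,0],[-1,0,-12,0,0],[-1,0,-15,0,0],[-1,0,-18,0,0],[-1,0,-21,0,0],[-1,0,-24,0,0],[-1,0,-27,0,0],[-1,0,-30,0,0],[-1,0,-30,0,0]]' 8|grep -E "pos|force|open"
python3 -m crank '[[-1,0,-3,0,0],[-1,0,-6,0,0],[-1,0,-9,0,0],[-1,0,-12,0,0],[-1,0,-15,0,0],[-1,0,-17,0,0],[-1,0,-19,0,0],[-1,0,-20,0,0],[-1,0,-20,0,0],[-1,0,-20,0,0]]' 8|grep -E "pos|force|open"
```

```text
tool_pos: [0.4837, 0.0166, 0.238]
contact_force: [-0.3, 0.1, 7.4]
opening: 0.0078
grip_force: 8.0
tool_pos: [0.4641, 0.0185, 0.238]
contact_force: [-0.1, 0.4, 7.4]
opening: 0.0079
grip_force: 8.0
```

```bash
python3 -m crank '[[-1,0,-1,0,0],[-1,0,-1.5,0,0],[-1,0,-1.5,0,0]]' 8|grep -E "pos|force|open"
python3 -m crank '[[-0.7,0,0,0,0],[-0.5,0,0,0,0],[-0.3,0,0,0,0],[-0.26,0,0,0,0],[-0.26,0,0,0,0],[-0.26,0,0,-10,0],[-0.26,0,0,-30,0],[-0.26,0,0,-60,0],[-0.26,0,0,-90,0],[-0.26,0,0,-100,0],[-0.26,0,0,-100,0]]' 8
python3 - <<'E'
from cell import vision
import cv2
p,d=vision.read_camera("scene")
cv2.imwrite("pics/s6.png",cv2.resize(p[175:285,235:365,::-1],None,fx=5,fy=5,interpolation=cv2.INTER_CUBIC))
E
```

```text
tool_pos: [0.4628, 0.0186, 0.238]
contact_force: [1.8, 0.2, 6.7]
opening: 0.0081
grip_force: 8.0
time: 38.45
tool_pos: [0.4634, 0.0186, 0.3403]
tool_rot: [3.136, 0.0, 1.477]
contact_force: [-0.5, -0.1, -0.7]
opening: 0.0337
grip_force: 0.0
```

View pics/s6.png

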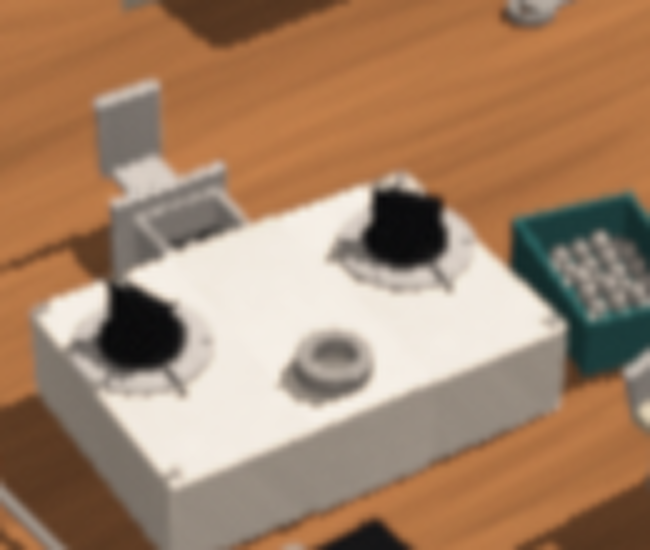

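The drawer stands open at (175,215) with the tab at (130,130), the dials are unmoved, and the gripper is clear.

```bash
python3 -c "
from cell import ticket;print(ticket.hand_in())"
```

```text
the job is handed in; nothing more can be done
None
```

Handed in: both dials sit in their catches, the drawer was drawn about 58 of its 60 mm and released, and no other object was handled; the hand-in returned no verdict.

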